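Check a drive unit with the collared gauge rod

TASK

Take the gauge rod with the collar from its rack and slide it down the sloping guide tube of the white drive unit until its collar stops on the tube's mouth, without ramming it; then draw it right out again. Present it for reading: hold the rod level with its notched tip about 10 cm above the middle of the white reading tile, and finish while still holding it there, at rest. Leave everything else on the table where it is.

Things in the scene. Friction and masses are not known exactly. Their poses are not given: they have to be found in the camera images.
- gauge_handle (a point): Centre of the gauge rod's black handle, where to grasp: a flat-sided bar 80 mm long (x), 16 mm wide (y), 24 mm high (z). The x axis runs along the rod from tip to handle; at the start z is up. At the start the rod lies level in the rack, this point 60 mm above the table, the tip pointing roughly towards the robot.
- gauge_collar (a point): Centre of the tip-side face of the steel collar, a disc 32 mm in diameter and 6 mm thick at the handle's -x end. It lies on the rod's axis, 46 mm from the handle's centre and 90 mm from the tip; same axes as gauge_handle.
- gauge_tip (a point): End of the steel rod, on its axis, 136 mm from the handle's centre along the rod's own -x; same axes as gauge_handle. Beyond the collar the rod is 10 mm in diameter and 90 mm long, slightly tapered at the end, with dark notch rings near the tip.
- tube_mouth (a point): Centre of the guide tube's open upper end, 150 mm above the table. Its z axis is the tube's axis, pointing out of it: 35 degrees above level, away from the robot (+x, up to 0.3 rad to either side). Fixed tube 100 mm long, outside 32 mm at the mouth, bore 16 mm, flaring to 24 mm over the top 10 mm. With the collar on the mouth the tip is 90 mm inside, clear of any bottom.
- drive_unit: The white housing that carries the guide tube, fixed to the table. Origin on the table straight under the tube's mouth; it reaches from there 205 mm in its own -x direction (towards the robot), 130 mm wide, its roof 120 mm high, a motor stub on it up to 145 mm high at x -130 mm, y +30 mm.
- rack: Dark steel rack of the gauge, fixed, open upward; plate 180 x 50 mm. Origin on the table under the handle's centre. An 8 mm thick post carries the handle 35 mm from its centre at the free end (cheeks to 56 mm high), another the rod 95 mm away on the tip side (to 66 mm high); clear beside and below elsewhere. It stands on one side of the unit, the tile on the other; sides vary.
- reading_tile: White tile with fine dark lines in an aluminium frame, 100 x 100 mm, fixed. Origin at the centre of its underside; its top is 12 mm above the table.
- battery: Black battery pack 46 x 138 x 46 mm lying on the table; origin under its centre. Leave alone.
- tape: Roll of orange tape, 90 mm diameter, 19 mm high, lying flat; origin under its centre. Leave alone.
- jar: Glass jar with black cap, 52 mm diameter, 55 mm high; origin under its centre. Leave alone.
- screwdriver: Screwdriver 180 mm long, orange handle, lying on the table. Leave alone.
- plain_pin: Plain steel pin, 10 mm diameter, 120 mm long, without handle or collar, lying on the table. Not the gauge. Leave alone.
- bracket: White printed angle bracket 60 x 40 x 44 mm. Leave alone.
- gauge: The whole gauge rod, about 0.12 kg; origin and axes as gauge_handle.
Mind the look-alikes: they are no part of the job. What is shaped like the gauge but red or turquoise is not meant.

How it is judged:
On the way, in this order (a step that is already met when the one before it is completed fails the run):
1. the rod is in the guide tube with its collar on the mouth (z of gauge_collar in the frame of tube_mouth below 0.004 m and x of gauge_collar in the frame of tube_mouth between -0.006 and 0.006 m and y of gauge_collar in the frame of tube_mouth between -0.006 and 0.006 m and angle between the x axis of gauge_collar and the z axis of tube_mouth, either way round below 0.1 rad), for 0.2 s.
2. the rod is drawn fully out of the tube (z of gauge_tip in the frame of tube_mouth above 0.005 m and contact force between the fingers and gauge above 1 N), for 0.1 s.
At the end, for the whole second after the job is handed in: The gauge rod is held by the fingers alone, at rest, level within 10 degrees, its tip within 35 mm of the tile's centre seen from above and 60 to 140 mm above the tile's top; it touches neither rack, unit nor tile nor any other thing, and every bystander is within 30 mm of its start (angle between gauge_tip's own x axis and vertical between 1.396 and 1.746 rad and horizontal distance between gauge_tip and reading_tile below 0.035 m and z of gauge_tip in the frame of reading_tile between 0.072 and 0.152 m and linear speed of gauge below 0.03 m/s and angular speed of gauge below 0.2 rad/s and contact force between the fingers and gauge above 1 N and contact force between gauge and drive_unit below 0.1 N and contact force between gauge and rack below 0.1 N and contact force between gauge and reading_tile below 0.1 N and contact force between gauge and battery below 0.1 N and contact force between gauge and tape below 0.1 N and contact force between gauge and jar below 0.1 N and contact force between gauge and screwdriver below 0.1 N and contact force between gauge and plain_pin below 0.1 N and contact force between gauge and bracket below 0.1 N and distance of each of battery, tape, jar, screwdriver, plain_pin, bracket from where it was at the start of the episode below 0.03 m); the arm keeps its last pose, push and grip.
It fails at once if a bystander was moved by more than 30 mm (distance of any of battery, tape, jar, screwdriver, plain_pin, bracket from where it was at the start of the episode above 0.03 m).
It fails at once if the gauge rod was rammed into the drive unit or its tube (over 45 N) (contact force between gauge and drive_unit above 45 N).
It also fails if it takes over 48 s, if anything falls off the work surface, if the arm or the gripper's body presses on something with over 40 N, if the wrist force passes 120 N, or if a joint passes its speed limit or range.

ROBOT

A 7-joint arm with a two-finger parallel gripper is mounted at the origin on the work surface. World frame = base frame: x ahead of the robot, y to its left, z up, the work surface at z = 0. Lengths are in m, angles in rad, forces in N, time in s.
With the tool pointing down it reaches from about 0.425 to 0.875 m from the base axis. Payload 4.7 kg.
Tool frame: the origin (TCP) lies at the very end of the fingers, on their centre line; the grasp point (between the pads) lies 19 mm behind it; z points along the fingers, y is the direction in which the jaws open and shut (so a half turn about z gives the same grasp; the last joint's range is limited). The gripper opens to 87 mm and grips with 3 to 60 N. Pads are 19 mm wide; open, the fingers measure 117 mm over their backs; the gripper's body (75 mm by 190 mm) begins 51 mm behind the grasp point.
Start: joints at [1.356, 0.321, -0.07, 1.45, 0.023, 1.371, -0.057], TCP at [0.147, -0.633, 0.223] pointing down, gripper open.
Joint ranges: [-2.86, 2.86], [-0.3, 2.09], [-1.38, 1.24], [0.06, 2.45], [-1.56, 4.7], [0.09, 2.05], [-2.69, 2.69]. Speed limits (rad/s): [2.57, 2.57, 3.14, 3.14, 3.14, 3.14, 3.14].

INTERFACE

Orientations are given as a rotation vector (axis times angle).
In Python, from bench import * gives the robot as it stands.
- The arm moves only by the shell command python3 -m jog 'ROWS' [OPENING] [FORCE]. ROWS is JSON, a list of rows, each a list of 4 numbers: the shift along the world's x, y, z in mm, then the turn about the world's z in rad. In form: [[x, y, z, twist], ...]. A call has exactly 8 rows; each row is the pose to reach, as a shift and turn from the pose commanded when the call began; what a row does not reach only later rows make up. A row lasts 1/8 s, in which the tool goes at most 62.5 mm and 10.7 degrees, less where a joint would pass 70% of its speed; a pose out of reach is approached as far as the arm can. A call with a gripper value outside its range is refused whole. OPENING is the opening, from -1 (shut) to 1 (fully open), set as the call begins (- or left out, the last holds). The fingers move at their own pace and stop on an object; FORCE is the grip in N (left out, the last holds). Time passes only in rows, so rows that repeat a pose let the fingers close, or fill a call up. It gives the time, the measured TCP pose, the force and the opening at its end, in the units of the state.
- get_state(): the state, without advancing time (a new reading comes with each control period).
- get_image(name): name is "scene" or "top" or "wrist"; returns a dict with "image" (400x640x3 uint8, red, green, blue), "fx", "fy", "cx", "cy" (pixels), "position" and "rotation" of the camera in the world; the wrist camera has in their place "tool_from_camera" (4x4, takes a point from camera to tool coordinates, whose origin is the TCP and whose axes are the flange's). Camera axes: x right, y down, z forward; pixel columns grow to the right and rows downward; lengths in m; the calibration is good to about 2 mm. A picture is of the moment at which its call begins: read the wrist's pose just before it. There is no depth.
- close_job(): hands the job in, once; it reports no verdict.
The state is a dict: "time": time; "joint_positions": joint angles; "qd": joint speeds; "joint_torque": joint torques, N m; "position": TCP position; "tool_rot": TCP orientation; "ft_force": force on the tool from outside, world axes, zero at the start; "torque": the same for the moment, N m; "grip_width": opening from 0.0 (shut) to 1.0 (fully open).
Only numpy, scipy, OpenCV 4.12 (cv2) and the standard library are available. Lean on these libraries where they do the work, as an engineer would, in place of code of your own. Each camera call takes 0.05 s, during which the arm holds its last target. There are 200 camera calls.

## Working session

There is one attempt and no reset: what is moved stays moved. The work goes in short steps, Python scripts to look and compute and a shell command to move; the robot and the scene stay as the last step left them, time stands still between calls to the robot, and variables do not carry over. Pictures are saved under pics/ and viewed, about 8 in all and at most 12, crops included, and the job is handed in when it is done.

```bash
mkdir -p pics
python3 - <<'E'
from bench import *
import cv2,pickle,numpy as np
s=get_state();print({k:np.round(v,3) for k,v in s.items()})
d={}
for n in("scene","top"):
    g=get_image(n);d[n]=g;print(n,g["fx"],g["cx"],g["cy"],np.round(g["position"],3),np.round(g["rotation"],3).tolist())
    cv2.imwrite(f"pics/{n}0.png",g["image"][:,:,::-1])
pickle.dump(d,open("d0.pkl","wb"))
E
```

```text
{'time': np.float64(0.0), 'joint_positions': array([ 1.356,  0.322, -0.07 ,  1.452,  0.023,  1.371, -0.057]), 'qd': array([ 0.001, -0.   ,  0.001, -0.   ,  0.001,  0.   , -0.   ]), 'joint_torque': array([ 0.0000e+00, -4.9128e+01, -4.0400e-01, -3.1253e+01, -6.4000e-02,
        4.4000e-02,  0.0000e+00]), 'position': array([ 0.147, -0.633,  0.221]), 'tool_rot': array([-3.119e+00, -3.580e-01,  1.000e-03]), 'ft_force': array([-0.059,  0.699,  0.683]), 'torque': array([-0.011, -0.033,  0.024]), 'grip_width': np.float64(1.001)}
scene 378.13333213861387 319.0652967537861 197.84146591979865 [0.968 0.56  0.749] [-0.942, -2.43, 1.08]
top 446.13780103337615 313.05216830375485 201.46519726819483 [0.41  0.073 1.162] [-2.169, 2.203, -0.046]
```

View pics/scene0.png

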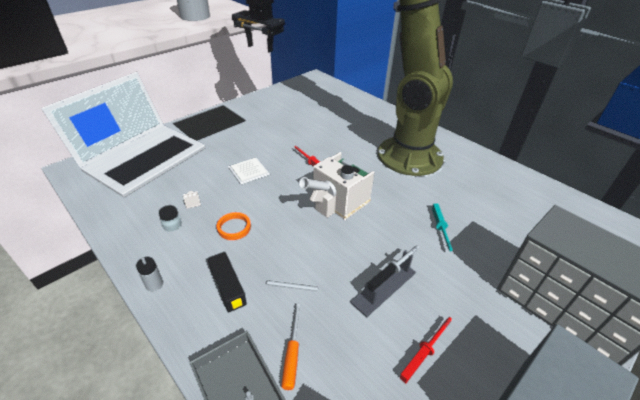

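View pics/top0.png

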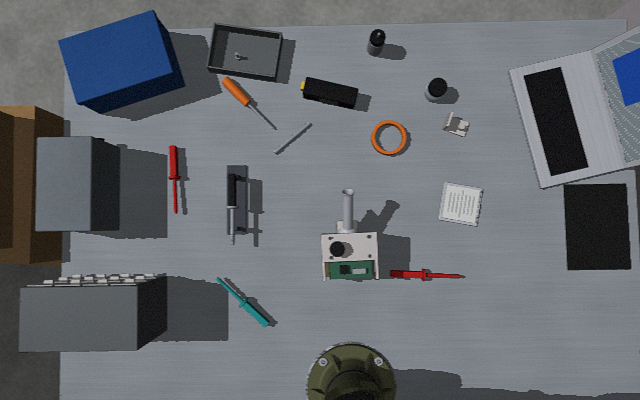

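The scene view shows the gauge in its dark rack at (385,280) and the unit with its tube at (320,187). In the top view the rack is at (237,205), the unit at (350,250) with its tube mouth near (348,191), and the tile at (460,204). Possible look-alikes in the top view are red tools at (175,180) and (427,274), a turquoise one at (243,302), the plain pin at (293,138) and the screwdriver at (250,105). I choose the black-handled one in the rack and check it in a close crop.

Run:
```python
import cv2,pickle,numpy as np
d=pickle.load(open("d0.pkl","rb"))
t=d["top"]["image"][:,:,::-1];s=d["scene"]["image"][:,:,::-1]
def c(im,x,y,w,h,k): return cv2.resize(im[y:y+h,x:x+w],(w*k,h*k),interpolation=cv2.INTER_CUBIC)
a=c(t,215,155,50,100,5); b=c(t,315,180,70,60,5); e=c(s,345,235,80,85,5)[:,:]; f=c(s,290,165,90,60,4)
cv=np.zeros((600,800,3),np.uint8)
cv[:500,:250]=a; cv[:300,250:600]=b; cv[300:540,250:610]=f
cv[:200,600:800]=c(t,435,178,50,50,4)
cv2.imwrite("pics/c1.png",cv)
```

```text
(no output)
```

View pics/c1.png

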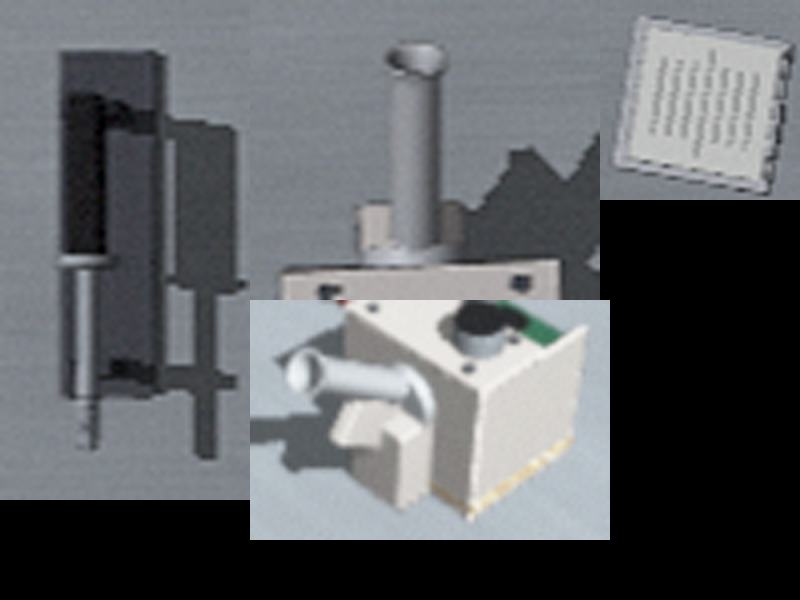

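The crop confirms the choice. The gauge has a black handle from about (232,174) to (232,206), its collar at (232.2,207.2) and its notched tip at (232.6,245). The tube mouth is at top (348.4,191.4) and scene (303.8,183), and the tile centre is at (460.5,204.2).

```bash
cat > h.py <<'E'
import numpy as np,cv2,pickle
from scipy.spatial.transform import Rotation as R
def cam(g,T=None):
    if T is None: return R.from_rotvec(g["rotation"]).as_matrix(),np.array(g["position"])
    M=T@np.array(g["tool_from_camera"]);return M[:3,:3],M[:3,3]
def ray(g,uv,T=None):
    Rm,p=cam(g,T);d=Rm@[(uv[0]-g["cx"])/g["fx"],(uv[1]-g["cy"])/g["fy"],1];return p,d/np.linalg.norm(d)
def atz(g,uv,z,T=None):
    p,d=ray(g,uv,T);return p+d*(z-p[2])/d[2]
def tri(rs):
    A=0;b=0
    for p,d in rs:
        P=np.eye(3)-np.outer(d,d);A=A+P;b=b+P@p
    x=np.linalg.solve(A,b);return x,[float(np.linalg.norm((np.eye(3)-np.outer(d,d))@(x-p))) for p,d in rs]
def proj(g,X,T=None):
    Rm,p=cam(g,T);c=Rm.T@(np.array(X)-p);return np.array([g["fx"]*c[0]/c[2]+g["cx"],g["fy"]*c[1]/c[2]+g["cy"]])
def tool(s):
    T=np.eye(4);T[:3,:3]=R.from_rotvec(s["tool_rot"]).as_matrix();T[:3,3]=s["position"];return T
E
python3 - <<'E'
from h import *
d=pickle.load(open("d0.pkl","rb"));t=d["top"];s=d["scene"]
c=atz(t,(232.2,207.2),.06);tip=atz(t,(232.6,245),.06)
print("collar",c,"tip",tip,"len",np.linalg.norm(c-tip));u=(c-tip)/np.linalg.norm(c-tip);print("yaw",np.arctan2(u[1],u[0]))
hc=c+u*.043;print("handle",hc)
m,e=tri([ray(t,(348.4,191.4)),ray(s,(303.75,183))]);print("mouth",m,e,"z150",atz(t,(348.4,191.4),.15))
bt=atz(t,(347.4,230),.15-.1*np.sin(.611));print("tube low",bt, "tile",atz(t,(460.5,204.2),.012))
im=cv2.resize(s["image"][235:325,340:430,::-1],None,fx=6,fy=6,interpolation=cv2.INTER_CUBIC)
for n,X in(("h",hc),("c",c),("t",tip),("e",hc+u*.04)):
    q=(proj(s,X)-[340,235]+.5)*6;print(n,proj(s,X));cv2.circle(im,tuple(int(v) for v in q),4,(0,255,0),1)
cv2.imwrite("pics/c2.png",im)
E
```

```text
collar [0.46147155 0.28880629 0.06      ] tip [0.36807428 0.28829886 0.06      ] len 0.09339865255056798
yaw 0.005432960227798017
handle [0.50447092 0.2890399  0.06      ]
mouth [0.4884007  0.00677131 0.14870324] [0.0010060405084091058, 0.0010060405084090433] z150 [0.48900623 0.00613329 0.15      ]
tube low [0.40098261 0.00656854 0.09263132] tile [ 0.46200767 -0.29003707  0.012     ]
h [381.44289551 276.86219989]
c [393.48285177 266.50121556]
t [417.59690445 245.7498676 ]
e [369.65245891 287.00846008]
```

View pics/c2.png

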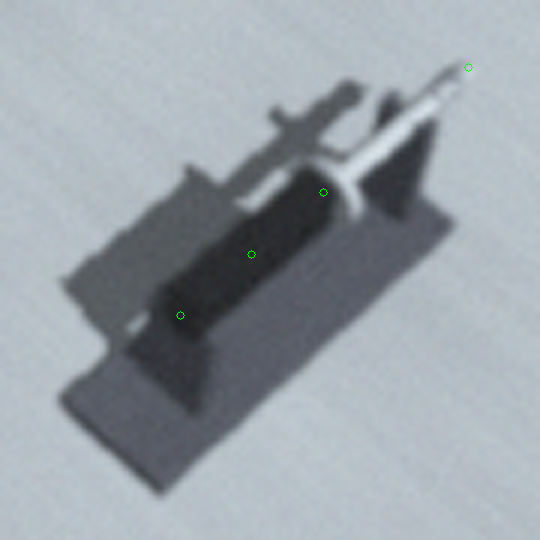

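The predicted points land on the gauge, and the lengths agree (tip to collar centre 93 mm, mouth height 149 mm). The handle is at (0.504, 0.289) with yaw near 0, and the mouth is at (0.489, 0.006). I go there over the unit.

```bash
python3 -m jog '[[30,40,20,-0.1],[75,80,60,-0.224],[120,125,80,-0.224],[165,170,80,-0.224],[210,210,80,-0.224],[255,250,80,-0.224],[300,290,80,-0.224],[350,340,80,-0.224]]' 1 && python3 -m jog '[[0,60,0,0],[0,120,0,0],[0,180,0,0],[0,240,0,0],[0,300,0,0],[0,300,0,0],[0,300,0,0],[0,300,0,0]]'
python3 - <<'E'
from bench import *
from h import *
s=get_state();g=get_image("wrist");pickle.dump((s,g),open("w1.pkl","wb"));print(s["time"],s["position"],s["tool_rot"]);cv2.imwrite("pics/w1.png",g["image"][:,:,::-1])
T=tool(s);print(np.round(T@np.array(g["tool_from_camera"]),3))
for X in([.489,.0065,.15],[.462,-.29,.012],[.504,.289,.06]):print(proj(g,X,T))
E
```

```text
time: 1.1
position: [0.4875, -0.3025, 0.3022]
tool_rot: [3.142, 0.007, -0.001]
ft_force: [0.6, -1.3, 0.4]
grip_width: 1.003
time: 2.1
position: [0.4864, -0.0058, 0.3022]
tool_rot: [3.141, 0.003, -0.001]
ft_force: [0.3, -0.9, 0.6]
grip_width: 1.001
2.1 [ 0.48636908 -0.00580575  0.30222307] [ 3.14146724e+00  2.70119301e-03 -1.20221060e-03]
[[ 0.001 -0.967 -0.254  0.556]
 [-1.    -0.001 -0.001 -0.005]
 [ 0.     0.254 -0.967  0.465]
 [ 0.     0.     0.     1.   ]]
[307.9700658  189.81546006]
[539.26924281 188.27022141]
[ 63.30591815 160.12973123]
```

View pics/w1.png

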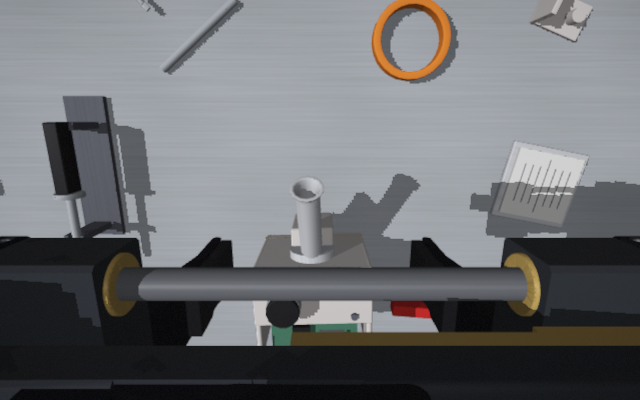

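The wrist view shows the mouth at (308,189), the tile centre at about (541,186) and the handle at about (62,158). All are within 2 px of the predictions. I move over the handle.

```bash
python3 -m jog '[[3,60,0,0],[6,120,0,0],[10,180,0,0],[14,240,0,0],[18,294,0,0],[18,294,-50,0],[18,294,-100,0],[18,294,-130,0]]'
python3 - <<'E'
from bench import *
from h import *
s,g=pickle.load(open("w1.pkl","rb"));T=tool(s);m=np.array([.489,.0063,.15])
for y in(-.1,-.05,0,.05,.1):
    q=[proj(g,m-k*np.array([np.cos(.611)*np.cos(y),np.cos(.611)*np.sin(y),np.sin(.611)]),T) for k in(0,.09)];print(y,np.round(q,1).tolist())
s=get_state();g=get_image("wrist");T=tool(s);print(s["position"],s["tool_rot"])
pickle.dump((s,g),open("w2.pkl","wb"))
im=g["image"][:,:,::-1].copy()
for X in([.5045,.289,.072],[.4645,.289,.072],[.5445,.289,.072],[.368,.288,.06]):
    q=proj(g,X,T);print(q);cv2.circle(im,tuple(int(v) for v in q),3,(0,255,0),1)
cv2.imwrite("pics/w2.png",im)
E
```

```text
time: 3.15
position: [0.5042, 0.288, 0.1694]
tool_rot: [3.14, 0.004, -0.005]
ft_force: [0.2, -0.2, 0.1]
grip_width: 1.003
-0.1 [[308.2, 189.8], [303.7, 245.2]]
-0.05 [[308.2, 189.8], [307.0, 245.4]]
0 [[308.2, 189.8], [310.3, 245.5]]
0.05 [[308.2, 189.8], [313.7, 245.5]]
0.1 [[308.2, 189.8], [317.0, 245.2]]
[0.50417589 0.28799211 0.16935327] [ 3.13973182  0.00418026 -0.0054999 ]
[320.06859965 207.56320436]
[319.98311472 256.53037855]
[320.16084356 154.72437612]
[320.94367728 351.95889556]
```

View pics/w2.png

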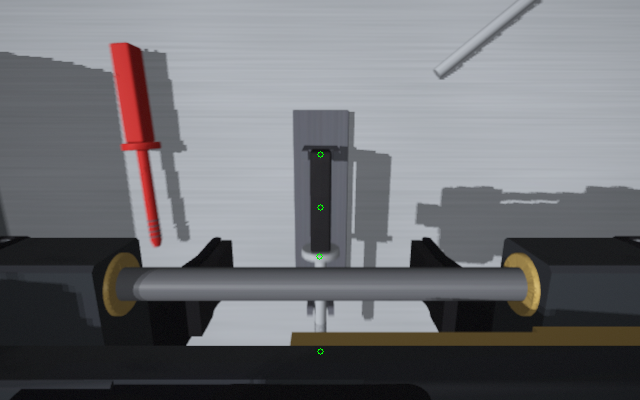

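The handle runs from row 149 to 250 at column 320, about 4 mm further out than predicted, so I shift x by 3 mm, descend and close lightly.

```bash
python3 -m jog '[[3,1,-50,0],[3,1,-90,0],[3,1,-115,0],[3,1,-128,0],[3,1,-128,0],[3,1,-128,0],[3,1,-128,0],[3,1,-128,0]]' 1 && python3 -m jog '[[0,0,0,0],[0,0,0,0],[0,0,0,0],[0,0,0,0],[0,0,0,0],[0,0,0,0],[0,0,0,0],[0,0,0,0]]' -1 4
python3 -m jog '[[0,0,6,0],[-1,0,12,0],[-2,0,18,0],[-3,0,24,0],[-5,0,30,0],[-8,0,37,0],[-12,0,46,0],[-17,0,55,0]]'
python3 - <<'E'
from bench import *
from h import *
g=get_image("scene");pickle.dump(g,open("s2.pkl","wb"))
cv2.imwrite("pics/s2.png",cv2.resize(g["image"][170:320,320:480,::-1],None,fx=5,fy=5,interpolation=cv2.INTER_CUBIC)[:600])
E
```

```text
time: 4.2
position: [0.5079, 0.2913, 0.0453]
tool_rot: [-3.141, -0.007, -0.002]
ft_force: [-0.0, 0.0, 0.4]
grip_width: 1.001
time: 5.2
position: [0.5074, 0.2904, 0.0445]
tool_rot: [3.14, 0.007, -0.0]
ft_force: [-0.7, -0.5, 2.6]
grip_width: 0.184
time: 6.2
position: [0.4901, 0.2911, 0.1002]
tool_rot: [3.142, 0.008, 0.0]
ft_force: [0.0, -0.4, -1.6]
grip_width: 0.183
```

View pics/s2.png

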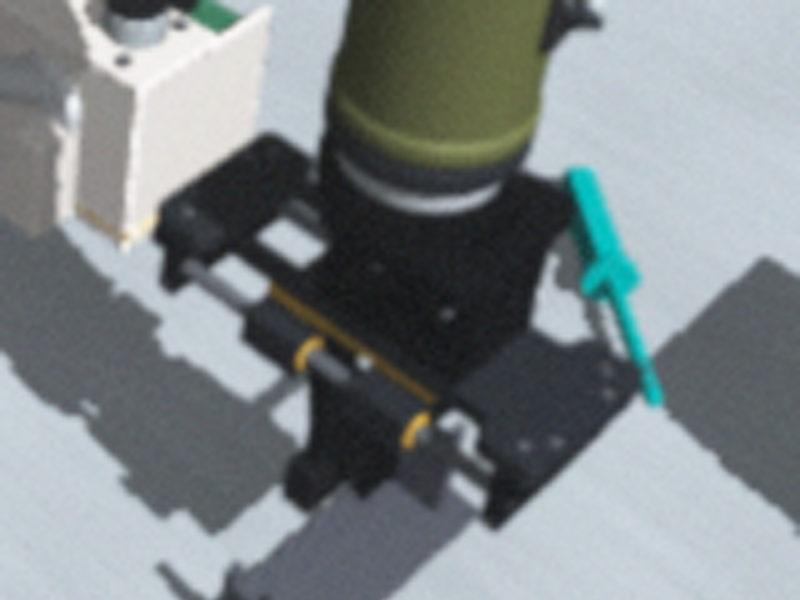

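The gripper is shut on 16 mm, which matches the handle. The tilt cannot be judged from this scene view because the arm hides the rod. I check it with the wrist camera against predictions.

Run:
```python
from bench import *
from h import *
s=get_state();g=get_image("wrist");T=tool(s);print(s["position"],s["ft_force"]);t=get_image("top");pickle.dump((s,g,t),open("w3.pkl","wb"))
im=g["image"][:,:,::-1].copy();gp=s["position"]+[0,0,.019]
for a,col in((0,(0,255,0)),(.611,(0,0,255))):
    u=np.array([np.cos(a),0,np.sin(a)]);n=np.array([-np.sin(a),0,np.cos(a)]);hc=gp-.0035*n
    for k in(.04,):
        for w in(-.008,.008):
            for h in(-.012,.012):
                q=proj(g,hc+k*u+h*n+[0,w,0],T);print(a,k,np.round(q));cv2.circle(im,tuple(int(v) for v in q),2,col,-1)
    print("tip top-cam",proj(t,hc-.136*u))
a=im[150:350,200:440];b=t["image"][160:260,200:290,::-1]
cv=np.zeros((600,800,3),np.uint8);cv[:400,:480]=cv2.resize(a,None,fx=2,fy=2);cv[:350,485:800]=cv2.resize(b,None,fx=3.5,fy=3.5,interpolation=cv2.INTER_CUBIC)
cv2.imwrite("pics/w3.png",cv)
```

```text
[0.48999211 0.2918325  0.10146933] [-0.79942416  0.75000222 -0.74991835]
0 0.04 [340. 181.]
0 0.04 [343. 192.]
0 0.04 [305. 181.]
0 0.04 [302. 192.]
tip top-cam [226.38429661 252.07190539]
0.611 0.04 [343. 189.]
0.611 0.04 [346. 240.]
0.611 0.04 [302. 189.]
0.611 0.04 [299. 240.]
tip top-cam [232.75296974 239.6849914 ]
```

View pics/w3.png

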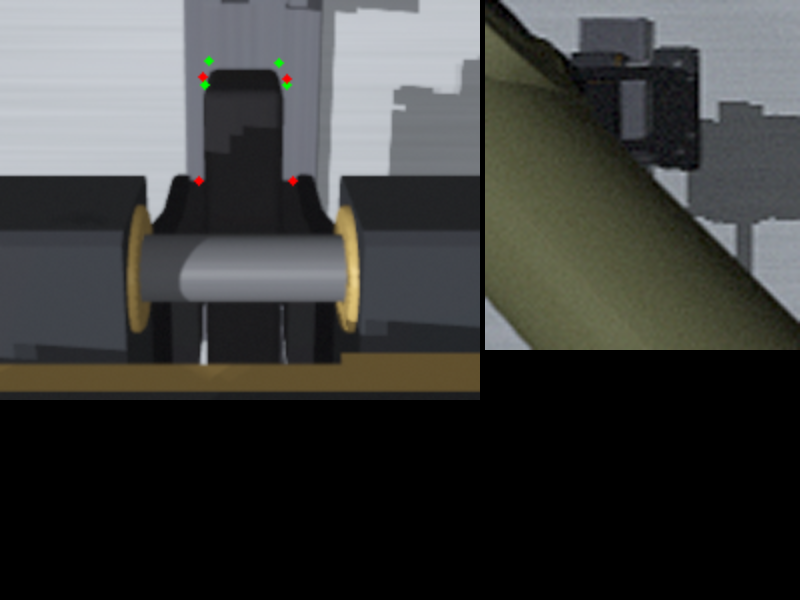

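The handle is still level in the grip: its end face is only about 10 px tall at rows 185–195, so it did not pivot at 4 N. The tool cannot tilt, so I will let the tube's flare pivot the lightly held rod. I carry it, level and firmly held, to the front of the mouth and look.

```bash
python3 -m jog '[[0,0,45,0],[5,-10,95,0.01],[35,-60,110,0.01],[65,-115,110,0.01],[95,-170,110,0.01],[125,-220,110,0.01],[150,-260,110,0.01],[170,-284,110,0.01]]' -1 15
python3 -m jog '[[0,0,-10,0],[-2,0,-25,0],[-5,0,-40,0],[-8,0,-55,0],[-10,0,-70,0],[-12,0,-80,0],[-12,0,-80,0],[-12,0,-80,0]]'
python3 - <<'E'
from bench import *
from h import *
s=get_state();t=get_image("top");c=get_image("scene");w=get_image("wrist");pickle.dump((s,t,c,w),open("a1.pkl","wb"))
p=s["position"];print(p,s["tool_rot"]);tip=p+[-.1375,0,.0155];print("tip",tip)
r=lambda im,x,y,W,H,k:cv2.resize(im["image"][y:y+H,x:x+W,::-1],(int(W*k),int(H*k)),interpolation=cv2.INTER_CUBIC)
cv=np.zeros((600,800,3),np.uint8)
cv[:400,:400]=r(t,300,120,100,100,4);cv[:400,400:800]=r(c,240,120,100,100,4);cv[400:600,:400]=r(w,220,130,200,100,2)
for g,o,k,off in((t,(300,120),4,0),(c,(240,120),4,400)):
    for X,col in((tip,(0,255,0)),([.489,.0063,.15],(0,0,255))):
        q=proj(g,X);print(q);cv2.circle(cv,(int((q[0]-o[0]+.5)*k)+off,int((q[1]-o[1]+.5)*k)),3,col,1)
cv2.imwrite("pics/a1.png",cv)
E
```

```text
time: 7.35
position: [0.6613, 0.003, 0.2086]
tool_rot: [3.14, 0.017, -0.002]
ft_force: [-0.1, 0.4, -1.5]
grip_width: 0.182
time: 8.35
position: [0.6489, 0.0072, 0.1301]
tool_rot: [-3.141, -0.023, -0.002]
ft_force: [0.5, 0.6, -1.4]
grip_width: 0.182
[0.64892016 0.00715191 0.13014111] [-3.14147061e+00 -2.31767380e-02 -1.59907575e-03]
tip [0.51142016 0.00715191 0.14564111]
[347.63668511 181.78159546]
[348.32666167 191.40394027]
[296.44798771 187.88755697]
[303.04237892 182.55869323]
```

View pics/a1.png

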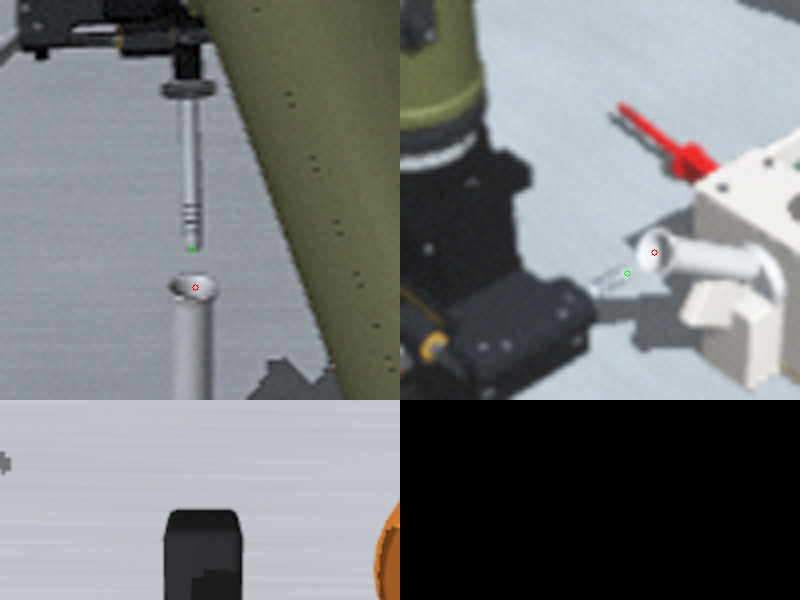

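The prediction fits: the tip is at (347.7,181.8) in the top view, aligned with the mouth at (348,191.7) to within about 1 mm. The rod is level and about 22 mm in front of the mouth. I now use a light grip, enter the flare and begin the pivot.

```bash
python3 -m jog '[[-10,1,1,0],[-20,1,1,0],[-28,1,1,0],[-33,1,1,0],[-33,1,1,0],[-33,1,9,0],[-34,1,16,0],[-36,1,24,0]]' -1 4
cat > prof.py <<'E'
from bench import *
from h import *
s=get_state();w=get_image("wrist");pickle.dump((s,w),open("pw%.2f.pkl"%s["time"],"wb"))
print(np.round(s["position"],4),np.round(s["ft_force"],2),round(float(s["grip_width"]),3))
print("rows150-270",w["image"][150:270:3,316:328].mean((1,2)).astype(int).tolist())
E
python3 prof.py
python3 - <<'E'
from h import *
w=pickle.load(open("a1.pkl","rb"))[3];print("level ref",w["image"][150:270:3,316:328].mean((1,2)).astype(int).tolist())
E
```

```text
time: 9.5
position: [0.6135, 0.0081, 0.1546]
tool_rot: [-3.141, -0.023, -0.004]
ft_force: [2.9, -0.6, -0.3]
grip_width: 0.184
[0.6135 0.0081 0.1546] [ 2.87 -0.6  -0.3 ] 0.184
rows150-270 [186, 184, 182, 186, 188, 188, 187, 183, 187, 186, 187, 178, 24, 24, 25, 25, 26, 26, 37, 39, 39, 40, 26, 23, 23, 23, 23, 23, 23, 23, 24, 23, 23, 23, 23, 24, 24, 23, 23, 40]
level ref [196, 193, 193, 195, 193, 191, 197, 193, 193, 195, 193, 183, 24, 24, 24, 33, 45, 48, 48, 48, 48, 47, 38, 29, 29, 29, 29, 29, 29, 29, 29, 29, 29, 29, 29, 29, 29, 27, 27, 44]
```

```bash
python3 -m jog '[[-2,0,6,0],[-3,0,12,0],[-5,0,18,0],[-8,0,24,0],[-11,0,30,0],[-14,0,36,0],[-18,0,43,0],[-24,0,51,0]]' -1 4
python3 prof.py
```

```text
time: 10.55
position: [0.5879, 0.0081, 0.2049]
tool_rot: [-3.141, -0.023, 0.001]
ft_force: [-0.0, 0.2, -1.3]
grip_width: 0.185
[0.5879 0.0081 0.2049] [-0.    0.15 -1.29] 0.185
rows150-270 [184, 184, 186, 184, 186, 187, 183, 185, 183, 187, 185, 186, 185, 188, 142, 33, 33, 33, 33, 33, 33, 33, 33, 28, 21, 21, 21, 21, 21, 27, 29, 22, 22, 21, 21, 21, 21, 21, 21, 38]
```

```bash
cat > look.py <<'E'
import sys
from bench import *
from h import *
s=get_state();t=get_image("top");c=get_image("scene");w=get_image("wrist");T=tool(s);p=s["position"]
r=lambda im,x,y,W,H,k:cv2.resize(im["image"][y:y+H,x:x+W,::-1],(int(W*k),int(H*k)),interpolation=cv2.INTER_CUBIC)
cv=np.zeros((600,800,3),np.uint8)
tx,ty,cx,cy=map(int,sys.argv[2:6])
cv[:400,:400]=r(t,tx,ty,100,100,4);cv[:400,400:800]=r(c,cx,cy,100,100,4);cv[400:600,:400]=r(w,220,150,200,100,2)
for a in range(0,50,5):
    b=np.radians(a);u=np.array([np.cos(b),0,np.sin(b)]);n=np.array([-np.sin(b),0,np.cos(b)]);hc=p+[0,0,.019]-.0015*u-.0035*n
    print(a,*[round(float(proj(w,hc+.04*u+h*n,T)[1]),1) for h in(-.012,.012)],np.round((hc-.136*u)*1000-[489,6.3,150],1),np.round(proj(t,hc-.136*u)),np.round(proj(c,hc-.136*u)))
cv2.imwrite("pics/"+sys.argv[1]+".png",cv)
E
python3 look.py b1 300 140 240 100
```

```text
0 184.3 196.1 [-38.7   2.   71.7] [350. 207.] [315. 153.]
5 183.1 200.3 [-37.8   2.   59.7] [350. 207.] [315. 158.]
10 182.6 205.3 [-36.    2.   47.9] [349. 206.] [314. 162.]
15 182.8 211.3 [-33.1   2.   36.2] [349. 205.] [314. 166.]
20 183.8 218.0 [-29.2   2.   24.9] [348. 204.] [312. 170.]
25 185.6 225.6 [-24.3   2.   13.9] [348. 202.] [311. 175.]
30 188.2 233.9 [-18.5   2.    3.4] [348. 199.] [309. 179.]
35 191.8 242.9 [-11.8   2.   -6.5] [347. 197.] [307. 183.]
40 196.2 252.5 [ -4.3   2.  -15.8] [347. 194.] [305. 187.]
45 201.6 262.5 [  4.1   2.  -24.5] [347. 190.] [302. 191.]
```

View pics/b1.png

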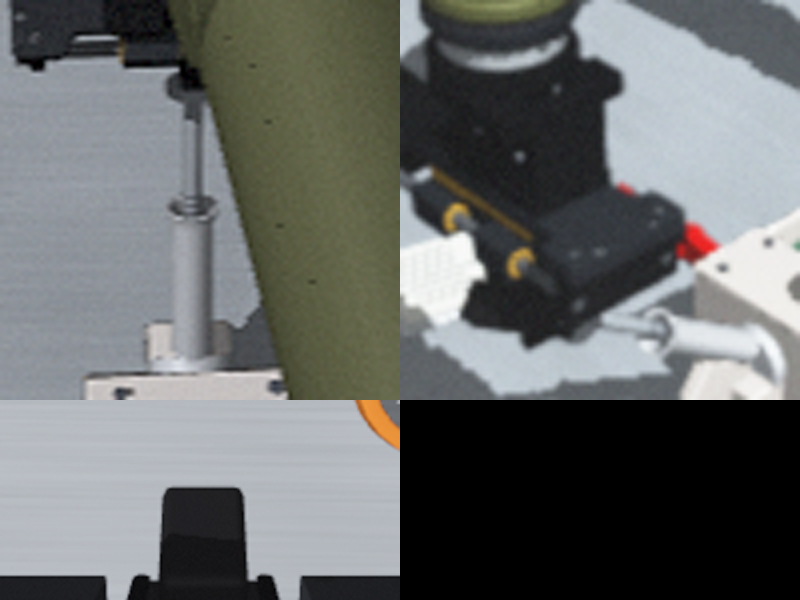

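The rod is in the flare and parallel to the tube in the scene view. The handle end's lower edge at row 193 means a tilt of about 36°. I slide it down along the tube axis.

```bash
python3 -m jog '[[-6,0,-5,0],[-13,0,-10,0],[-20,0,-15,0],[-27,0,-20,0],[-34,0,-25,0],[-41,0,-29,0],[-48,-1,-34,0],[-54,-1,-39,0]]' -1 6
python3 prof.py
```

```text
time: 11.75
position: [0.534, 0.0069, 0.1653]
tool_rot: [3.141, 0.023, 0.0]
ft_force: [0.4, 0.9, -1.0]
grip_width: 0.184
[0.534  0.0069 0.1653] [ 0.42  0.95 -0.95] 0.184
rows150-270 [186, 183, 184, 185, 186, 185, 188, 184, 185, 188, 185, 185, 184, 186, 176, 33, 32, 33, 33, 33, 33, 33, 32, 29, 21, 21, 21, 21, 21, 23, 29, 26, 21, 22, 21, 21, 21, 21, 21, 38]
```

```bash
python3 -m jog '[[-1,0,-1,0],[-3,0,-2,0],[-4,0,-3,0],[-6,0,-4,0],[-7,0,-5,0],[-8,0,-5,0],[-9,0,-6,0],[-9,0,-6,0]]' -1 6
python3 prof.py
```

```text
time: 12.8
position: [0.5282, 0.0073, 0.1614]
tool_rot: [3.141, 0.023, 0.01]
ft_force: [6.4, 0.4, 4.9]
grip_width: 0.182
[0.5282 0.0073 0.1614] [6.37 0.36 4.91] 0.182
rows150-270 [182, 184, 187, 185, 189, 186, 185, 190, 185, 187, 185, 185, 184, 186, 95, 33, 32, 33, 33, 33, 33, 33, 33, 33, 21, 22, 22, 22, 21, 26, 30, 22, 22, 22, 21, 22, 21, 21, 21, 39]
```

```bash
python3 -m jog '[[-1,0,-1,0],[-2,0,-1,0],[-3,0,-2,0],[-3,0,-2,0],[-3,0,-2,0],[-3,0,-2,0],[-3,0,-2,0],[-3,0,-2,0]]' -1 10
python3 look.py b2 300 140 240 100
```

```text
time: 13.85
position: [0.528, 0.0073, 0.1612]
tool_rot: [3.141, 0.023, 0.02]
ft_force: [9.4, 0.3, 8.8]
grip_width: 0.187
0 184.0 195.0 [-98.5   1.   26.7] [350. 235.] [332. 159.]
5 182.8 199.1 [-97.7   1.   14.7] [349. 235.] [332. 163.]
10 182.1 204.0 [-95.8   1.    2.9] [349. 234.] [331. 167.]
15 182.2 209.8 [-92.9   1.   -8.8] [348. 232.] [330. 171.]
20 183.1 216.5 [-89.    1.  -20.1] [348. 231.] [329. 175.]
25 184.7 223.9 [-84.1   1.  -31.1] [348. 228.] [327. 179.]
30 187.3 232.1 [-78.3   1.  -41.6] [347. 226.] [325. 183.]
35 190.7 241.0 [-71.6   1.  -51.6] [347. 223.] [324. 186.]
40 195.0 250.5 [-64.1   1.  -60.9] [347. 220.] [321. 190.]
45 200.2 260.5 [-55.8   1.  -69.5] [347. 217.] [319. 194.]
```

View pics/b2.png

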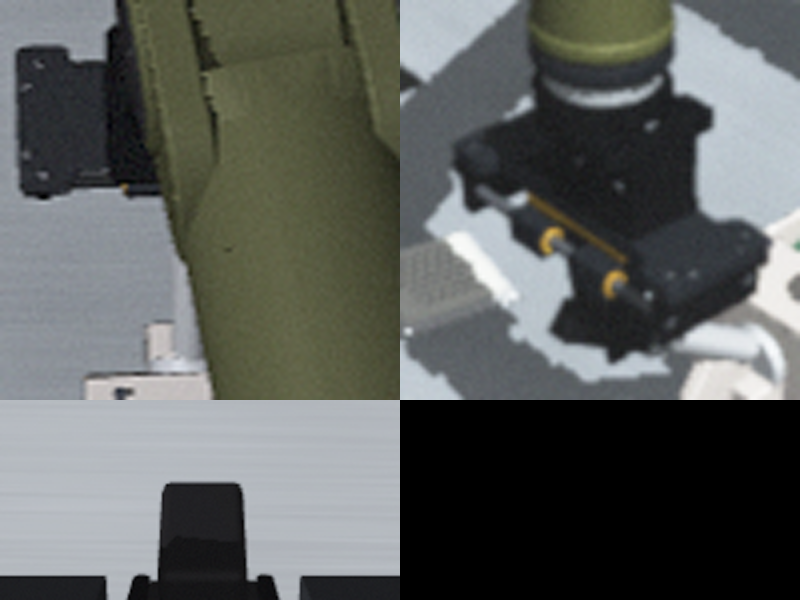

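Collar seated: extra push raised the force to about 13 N without any motion, and the computed tip depth is 88 mm (90 mm nominal, within calibration). The tilt still reads about 35°. I grip more firmly and draw the rod right out.

```bash
python3 -m jog '[[2,0,2,0],[5,0,4,0],[19,0,14,0],[37,0,27,0],[55,0,40,0],[73,1,53,0],[89,1,64,0],[97,1,69,0]]' -1 20
python3 -m jog '[[0,0,0,0],[0,0,0,0],[0,0,0,0],[0,0,0,0],[0,0,0,0],[0,0,0,0],[0,0,0,0],[0,0,0,0]]' -1 20
python3 prof.py
```

```text
time: 15.0
position: [0.619, 0.008, 0.2259]
tool_rot: [-3.141, -0.023, 0.005]
ft_force: [-0.0, 0.3, -0.9]
grip_width: 0.181
time: 16.0
position: [0.6195, 0.0081, 0.2266]
tool_rot: [3.141, 0.023, -0.0]
ft_force: [0.0, -0.3, -1.8]
grip_width: 0.183
[0.6195 0.0081 0.2266] [ 0.02 -0.31 -1.81] 0.183
rows150-270 [184, 182, 186, 187, 185, 184, 187, 185, 187, 187, 186, 189, 185, 189, 30, 33, 33, 33, 34, 33, 34, 34, 34, 22, 22, 22, 22, 22, 23, 30, 26, 21, 22, 22, 22, 21, 21, 22, 22, 39]
```

The tip is now about 22 mm outside the mouth, with the rod still tilted 35°. To level it I reverse the pivot: lay the rod on the flare's lower lip and lower the handle with a light grip.

```bash
python3 -m jog '[[-10,0,-7,0],[-20,0,-14,0],[-28,0,-20,0],[-27,0,-26,0],[-24,0,-32,0],[-22,0,-38,0],[-17,0,-47,0],[-12,0,-56,0]]' -1 4
python3 prof.py
python3 -m jog '[[2,0,-5,0],[4,0,-10,0],[6,0,-15,0],[7,0,-20,0],[8,0,-27,0],[9,0,-34,0],[10,0,-41,0],[11,0,-48,0]]' -1 4
python3 prof.py
```

```text
time: 17.05
position: [0.6078, 0.0081, 0.1698]
tool_rot: [-3.141, -0.023, 0.001]
ft_force: [-1.1, -0.3, -0.3]
grip_width: 0.184
[0.6078 0.0081 0.1698] [-1.08 -0.32 -0.34] 0.184
rows150-270 [186, 187, 186, 186, 185, 186, 185, 187, 186, 186, 102, 28, 27, 29, 28, 29, 29, 29, 29, 31, 43, 41, 38, 29, 23, 23, 23, 23, 23, 24, 24, 24, 23, 23, 23, 23, 23, 23, 23, 40]
time: 18.1
position: [0.6184, 0.008, 0.122]
tool_rot: [3.141, 0.023, -0.001]
ft_force: [0.7, -0.3, -1.6]
grip_width: 0.182
[0.6184 0.008  0.122 ] [ 0.69 -0.31 -1.63] 0.182
rows150-270 [185, 188, 190, 186, 184, 184, 187, 188, 186, 57, 19, 36, 48, 49, 50, 49, 49, 49, 49, 49, 48, 48, 44, 43, 45, 45, 41, 29, 29, 29, 29, 29, 29, 28, 28, 28, 28, 28, 28, 41]
```

The end face is down to about 6 px (about 9 px at level), so the rod is level to within a few degrees, tip slightly up. I grip firmly, back out and carry it to the tile.

```bash
python3 -m jog '[[0,0,0,0],[15,0,1,0],[40,0,10,0],[42,-5,50,0],[40,-30,90,0],[30,-75,95,0],[15,-130,95,0],[0,-180,95,0]]' -1 20
python3 -m jog '[[-10,-50,0,0],[-21,-95,-10,0],[-21,-116,-35,0],[-21,-116,-65,0],[-21,-116,-95,0],[-21,-116,-112,0],[-21,-116,-119,0],[-21,-116,-119,0]]'
python3 prof.py
sed -i 's/-.0015\*u/+.0013*u/; s/range(0,50,5)/range(-12,12,3)/' look.py; python3 look.py f1 410 150 200 120
```

```text
time: 19.15
position: [0.6181, -0.174, 0.2182]
tool_rot: [3.14, 0.023, 0.002]
ft_force: [0.6, -0.1, -0.4]
grip_width: 0.18
time: 20.15
position: [0.5978, -0.2875, 0.0987]
tool_rot: [-3.141, -0.024, -0.0]
ft_force: [0.5, -0.0, -0.3]
grip_width: 0.182
[ 0.5978 -0.2875  0.0987] [ 0.45 -0.   -0.32] 0.182
rows150-270 [192, 190, 188, 188, 190, 192, 186, 193, 188, 57, 20, 39, 50, 50, 51, 51, 50, 50, 51, 50, 50, 50, 47, 46, 45, 45, 30, 30, 30, 30, 30, 30, 30, 29, 30, 29, 28, 28, 28, 42]
-12 183.7 182.6 [ -23.3 -294.1   -7. ] [478. 200.] [244. 134.]
-9 182.0 183.8 [ -24.4 -294.1  -14. ] [477. 200.] [244. 136.]
-6 180.5 185.2 [ -25.2 -294.1  -21. ] [475. 201.] [245. 138.]
-3 179.3 186.9 [ -25.5 -294.1  -28. ] [474. 201.] [245. 140.]
0 178.2 189.0 [ -25.5 -294.1  -35.1] [473. 201.] [245. 142.]
3 177.4 191.5 [ -25.2 -294.1  -42.1] [472. 201.] [245. 144.]
6 176.9 194.2 [ -24.4 -294.1  -49.2] [471. 201.] [245. 146.]
9 176.6 197.3 [ -23.3 -294.1  -56.1] [470. 201.] [245. 148.]
```

View pics/f1.png

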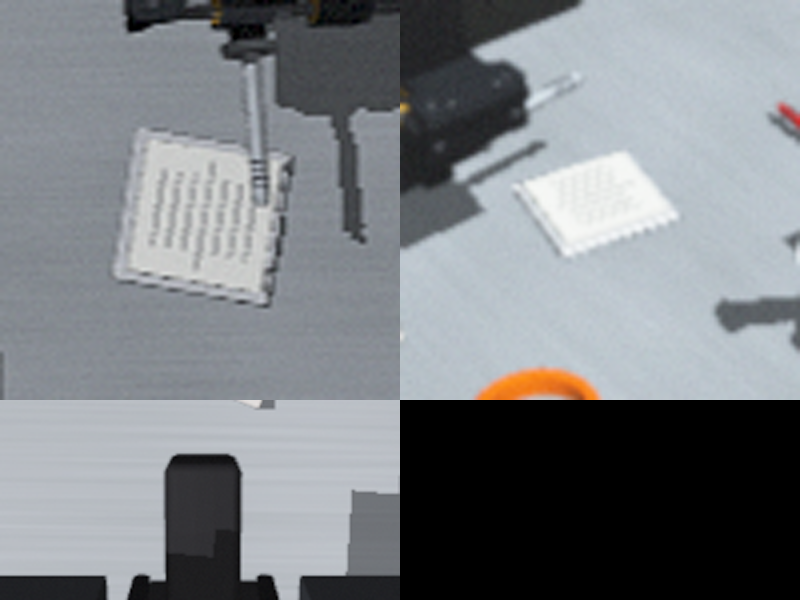

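The tip is at top (475,201) and scene (245,139), which fits a tilt of about -5° and a tip about 3 mm from the tile centre in plan. I triangulate to confirm, and lower it 12 mm to come to 10 cm.

```bash
python3 -m jog '[[-1,-2,-4,0],[-1,-2,-8,0],[-1,-2,-12,0],[-1,-2,-12,0],[-1,-2,-12,0],[-1,-2,-12,0],[-1,-2,-12,0],[-1,-2,-12,0]]'
python3 - <<'E'
from bench import *
from h import *
d=pickle.load(open("d0.pkl","rb"));x,e=tri([ray(d["top"],(475,200.8)),ray(d["scene"],(244.6,139.1))]);print("tip before lowering",x,e,"tilt deg",np.degrees(np.arcsin((x[2]-.1142)/.136)))
print("tile scene/top tri",tri([ray(d["top"],(460.5,204.2)),ray(d["scene"],(249.2,170.8))]))
s=get_state();print(s["time"],s["position"],np.abs(s["qd"]).max(),s["ft_force"])
# bystanders: image change against start, away from arm
t=get_image("top")["image"].astype(int);df=np.abs(t-d["top"]["image"]).max(2)
for n,(a,b,c,e) in dict(screwdriver=(215,70,280,135),pin=(270,118,315,158),battery=(295,70,362,112),tape=(366,115,412,160),jar=(420,70,455,105),bracket=(440,108,472,140)).items():print(n,round((df[b:e,a:c]>40).mean(),3))
E
```

```text
time: 21.35
position: [0.5965, -0.29, 0.0867]
tool_rot: [3.141, 0.023, 0.0]
ft_force: [0.6, -0.3, -1.0]
grip_width: 0.18
tip before lowering [ 0.46427738 -0.28840013  0.12397033] [6.443125591053665e-05, 6.443125591031856e-05] tilt deg 4.119713684131065
tile scene/top tri (array([ 0.46142878, -0.29245951,  0.00103907]), [0.001447117567513405, 0.0014471175675133915])
21.35 [ 0.59648085 -0.28997267  0.08665706] 0.002340970863962029 [ 0.55112037 -0.25140995 -0.9515604 ]
screwdriver 0.0
pin 0.0
battery 0.0
tape 0.0
jar 0.0
bracket 0.491
```

```bash
python3 -c "
from bench import *
print(close_job())"
```

```text
the job is handed in; nothing more can be done
None
```

I took the gauge from its rack, slid it into the guide tube until the collar stopped, drew it right out, and handed the job in holding it level over the reading tile. The hand-in gave no verdict, and the clock read about 21 s of the 48 s.

**How it was done:** The tool could not tilt, so I gripped the rod lightly and let the tube's flare pivot it to 35°. After drawing it out, I levelled it on the flare's lower lip.

**Last checks:**
- **Insertion:** The collar stopped with about 13 N of measured force. Pushing harder gave no further movement. The computed depth was 88 mm against 90 mm nominal, which is within calibration. The arm hid the collar from the cameras, so I did not see it on the mouth.
- **Drawn out:** The computed tip position was about 22 mm outside the mouth.
- **Final hold:** The tip is at about (0.463, -0.290, 0.112), within 2–3 mm of the tile's centre and about 100 mm above its top. The rod is about 4–5° off level, tip up. The arm was at rest with a 20 N grip.
- **Bystanders:** The battery, tape, jar, screwdriver and plain pin look unchanged in the top view. The bracket was hidden under the arm at the end, so I could not check it. The fingers stayed about 40 mm above its given height.

**What disagreed:**
- The first try, tilting the rod by lifting it off the rack post at 4 N, did not pivot it.
- The tile's height came out about 11 mm low from two rough pixel picks. I used the given height instead.

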